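# Open both leaves of a bolted two-door switch cabinet

### The job

Open up the small switch cabinet on the bench so that the breakers inside can be worked on from the whole front. First swing the right-hand door, which overlaps the left one, wide open to about a right angle, then slide the red bolt on the edge of the left door all the way down while that door is still shut, and only then swing the left door wide open too. Leave both doors standing wide open with the bolt still down, and do not disturb the loose things lying about.

Things in the scene. Friction and masses are not known exactly. Their poses are not given: they have to be found in the camera images.
- cabinet: Fixed upright grey cabinet with two white doors, 224 wide, 195 high, carcass 100 mm deep. Origin: bottom centre of the carcass front, on the bench; +x points into the cabinet, +y to the left door, z up. Shut doors fill x -44 to 0, z 11 to 188 mm; the top plate overhangs to x = -10 mm. The left door cannot open until its bolt is down.
- active_door (a joint): Right-hand (active) door, to be opened first: 0 shut, grows as its free edge swings out, to 1.75 rad; anticlockwise seen from above. Starts shut or slightly ajar. Stiff hinge (0.06 N m): stays where it is left. Its front skin reaches 34 mm past the cabinet's middle over the left door's edge strip, hiding the bolt.
- passive_door (a joint): Angle of the left-hand (passive) door: 0 shut, grows as it swings out towards the front, to 1.75 rad; seen from above it opens clockwise. Stiff hinge (0.06 N m): stays where it is left. Held shut by the bolt at its top.
- bolt (a joint): Travel of the flush bolt, which slides on the left door: 0 (to 0.003) = up, brass rod out through the cabinet's top plate, holding the left door shut; 0.018 m = all the way down, on its stop. The rod frees the door from about 0.011 m. Friction 2.5 N: 3 to 5 N slides it and it stays where it is left. Push its knob straight down.
- bolt_knob (a point): Centre of the top face of the bolt's red knob, moving with it: x = -23, y = 10, z = 184 mm in the cabinet's frame with the bolt up. The knob is 16 mm wide (y), 12 mm high and sticks out from x = -8 to -39 mm. With the right door open the space in front of and right of it is free; the left door's thick part begins at y = 38 mm.
- right_handle (a point): Grip point on the right door's dark upright bar handle (10 mm round), 24 mm below its free top end; grip from above. The bar's axis is 32 mm in front of the door face, z = 80 to 189 mm; two studs join it to the door at z = 95 and 135 mm. Doors shut: x = -76, y = -12, z = 165 mm in the cabinet's frame. Turns with the door.
- right_hinge (a point): Point on the upright hinge axis of the right door, at the handle's grip height: x = -44, y = -111 mm in the cabinet's frame. The handle is 32 mm in front and 99 mm to the side of it.
- left_handle (a point): The same grip point on the left door's identical bar handle; shut, at x = -76, y = 66, z = 165 mm in the cabinet's frame. Turns with the door.
- left_hinge (a point): Point on the upright hinge axis of the left door, at the handle's grip height: x = -44, y = 111 mm in the cabinet's frame. The handle is 32 mm in front and 45 mm to the side of it.
- pliers: Loose red-handled side cutter, 166 x 60 x 14 mm, lying on the bench: leave alone. Origin under its middle.
- meter: Loose yellow multimeter, 155 x 78 x 46 mm: leave alone. Origin under its middle.
- orange_coupler: Loose orange pipe coupler, 30 mm in diameter, 40 mm high, standing: leave alone. Origin under its middle.

How it is judged:
By the outcome, as a careful person would: the job done as asked, in the order asked, and still so for the second after the job is handed in, with the robot touching nothing.
It also fails if it takes over 66 s, if anything falls off the work surface, if the arm or the gripper's body presses on something with over 40 N, if the wrist force passes 120 N, or if a joint passes its speed limit or range.

### The arm

A 6-joint arm with a two-finger parallel gripper is mounted at the origin on a cart in front of the work surface, level with it; the furniture and walls round the work are solid. World frame = base frame: x ahead of the robot, y to its left, z up, the work surface at z = 0. Lengths are in m, angles in rad, forces in N, time in s.
With the tool pointing down it reaches from about 0.425 to 0.95 m from the base axis. Payload 3.5 kg.
Tool frame: the origin (TCP) lies between the finger pads; the fingertips stand 14 mm ahead of it and the grasp point (between the pads) lies 5 mm behind it; z points along the fingers, y is the line along which they close (so a half turn about z gives the same grasp; the last joint's range is limited). The gripper opens to 85 mm and grips with 20 to 120 N. Pads are 22 mm wide; open, the fingers measure 114 mm over their backs; the gripper's body (76 mm by 85 mm) begins 54 mm behind the grasp point. The pads swing forward as they close: fully open they stand 13 mm farther back than shut.
Start: joints at [1.124, 0.286, 1.577, -0, 1.279, -0.15], TCP at [0.197, 0.645, 0.245] pointing down, gripper open.
Joint ranges: [-2.77, 2.77], [-0.9, 2.22], [0.21, 2.48], [-1.53, 4.67], [0.24, 2.81], [-2.84, 2.84]. Speed limits (rad/s): [2.79, 2.79, 3.14, 3.14, 3.14, 3.14].

### API

Orientations are given as a unit quaternion [x, y, z, w].
In Python, from plant import * gives the robot as it stands.
- The arm moves only by the tool step_arm, never from a script. Its argument "commands" is a list of rows, each an object of numbers: "gripper": the gripper's target within -1 to 1 (shut at 1, half-way at 0, fully open at -1); "x", "y", "z": the shift along the tool's x, y, z in mm; "spin": the turn about the tool's z in degrees. A call has exactly 10 rows; each row shifts and turns the commanded pose from where the row before left it, along the tool's axes as they then stand; what a row does not reach is not made up. A row lasts 1/10 s, in which the tool goes at most 50 mm and 8.59 degrees, less where a joint would pass 70% of its speed; a pose out of reach is approached as far as the arm can. A call with a gripper value outside its range is refused whole. The fingers move at their own pace and stop on an object; "force" is the grip in N (left out, the last holds). Time passes only in rows, so rows that do not move let the fingers close, or fill a call up. It gives the time, the measured TCP pose, the force, the opening and the grip force at its end, in the units of the state.
- get_state(): the state, without advancing time (a new reading comes with each control period).
- read_camera(name): name is "scene" or "top" or "wrist"; returns a dict with "color" (480x640x3 uint8, red, green, blue), "z_map" (480x640 float32, m along the optical axis (not along the pixel's ray), 0 where there is no reading), "fx", "fy", "cx", "cy" (pixels), "eye" and "attitude" of the camera in the world; the wrist camera has in their place "mount" (4x4, takes a point from camera to tool coordinates, whose origin is the TCP and whose axes are the flange's). Camera axes: x right, y up, looking along -z (the intrinsics and any distortion apply to the point x, -y, -z); pixel columns grow to the right and rows downward; lengths in m; the calibration is good to about 2 mm. The wrist camera is an equidistant fisheye: a pixel r from the principal point sees the ray r / f radians off the axis. A picture is of the moment at which its call begins: read the wrist's pose just before it.
- sign_off(): hands the job in; it is judged then, once.
The state is a dict: "time": time; "qpos": joint angles; "dq": joint speeds; "joint_efforts": joint torques, N m; "eef_pos": TCP position; "tcp_rot": TCP orientation; "contact_force": force on the tool from outside, world axes, zero at the start; "wrist_torque": the same for the moment, N m; "opening": opening from 0.0 (shut) to 1.0 (fully open); "finger_force": force on a finger pad.
Only numpy, scipy, OpenCV 4.12 (cv2) and the standard library are available. Lean on these libraries where they do the work, as an engineer would, in place of code of your own. Each camera call takes 0.05 s, during which the arm holds its last target. There are 200 camera calls.

## Working session

There is one attempt and no reset: what is moved stays moved. The work goes in short steps, Python scripts to look and compute and a tool call to move; the robot and the scene stay as the last step left them, time stands still between calls to the robot, and variables do not carry over. Pictures are saved under pics/ and viewed, at most 10 in all, crops included, and the job is handed in when it is done.

Besides the shell and the picture viewer there is one more tool, called after "Emit:" as name(argument=value, ...), one argument or row to a line, values as JSON. step_arm: Moves the arm, as the interface text tells. Its arguments: {"type":"object","properties":{"commands":{"type":"array"},"force":{"type":"number"}},"required":["commands"]}

```bash
ls; mkdir -p pics; cat > h.py <<'E'
from plant import *
import numpy as np, cv2
from scipy.spatial.transform import Rotation as R
def cloud(c):
    v,u=np.mgrid[0:480,0:640]; z=c["z_map"]
    P=np.stack([(u-c["cx"])/c["fx"]*z,-(v-c["cy"])/c["fy"]*z,-z],-1)
    A=np.array(c["attitude"]); A=R.from_quat(A).as_matrix() if A.size==4 else A.reshape(3,3)
    return P@A.T+np.array(c["eye"])
E
python3 - <<'E'
from h import *
s=get_state();print(s)
ims=[]
for n in("scene","top"):
    c=read_camera(n);np.save(n+".npy",c,allow_pickle=True)
    print({k:c[k] for k in c if k not in("color","z_map")})
    cv2.imwrite(f"pics/{n}.png",c["color"][:,:,::-1])
E
```

```text
pics
{'time': 0.0, 'qpos': array([ 1.12397499e+00,  2.87191377e-01,  1.57816041e+00,  1.76152937e-05,
        1.27857330e+00, -1.49995622e-01]), 'dq': array([-3.56990532e-04, -1.95382517e-04, -1.52922850e-04,  3.59644744e-04,
       -7.86415452e-04,  6.91915369e-05]), 'joint_efforts': array([-6.77915941e-04, -4.05988991e+01, -2.92620921e+01, -2.19086483e-04,
        5.75927683e-03, -2.49343270e-05]), 'eef_pos': array([0.1971264 , 0.64493587, 0.24393896]), 'tcp_rot': array([ 1.47871044e-01,  9.89005963e-01, -1.11219636e-03, -3.50925279e-04]), 'contact_force': array([-0.37455427,  1.237751  , -0.298475  ]), 'wrist_torque': array([-0.03939599, -0.01931394, -0.03885048]), 'finger_force': 0.0, 'opening': 0.9998728211847235}
{'fx': 548.3547510936054, 'fy': 548.3547510936054, 'cx': 317.39005985843414, 'cy': 253.87049930983352, 'eye': array([-0.0429741 , -0.58347319,  0.81434001]), 'attitude': array([ 0.43092627, -0.14639654, -0.29974784,  0.83846397])}
{'fx': 505.1327789329314, 'fy': 505.1327789329314, 'cx': 323.1826375075019, 'cy': 250.16465759938868, 'eye': array([0.43666496, 0.17209817, 1.46806567]), 'attitude': array([ 0.04220544, -0.02434941, -0.7032946 ,  0.7092267 ])}
```

View pics/scene.png

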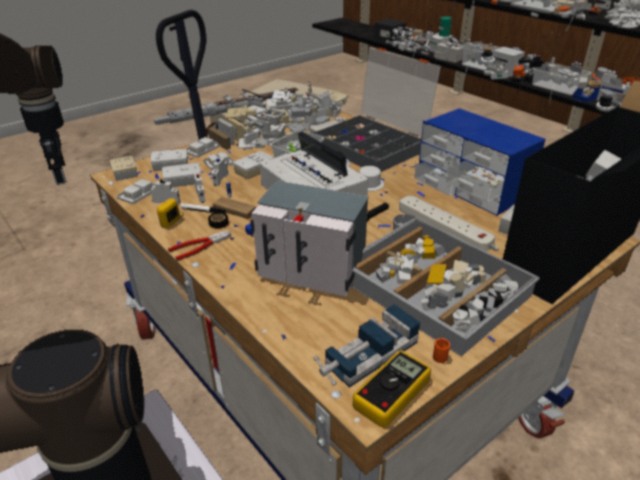

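View pics/top.png

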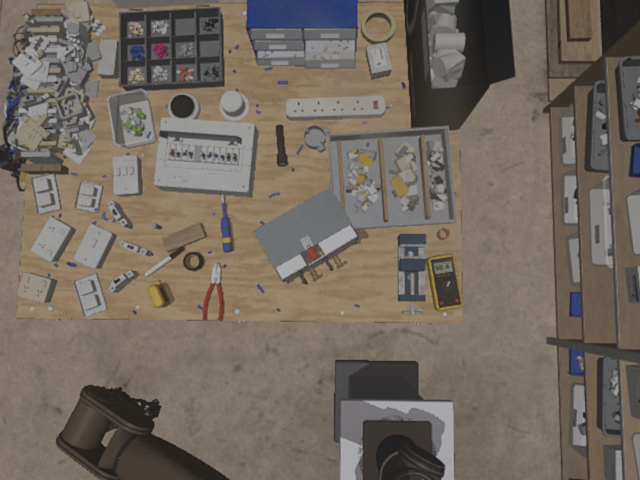

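The scene view shows the grey cabinet at about (310,235), with handles at (267,235) and (301,248) and the red knob near (298,217). In the top view its grey top plate spans roughly (257,235)-(358,235), the white door tops lie in front of it, and the red knob is at (313,253). The pliers are at (214,290) and the meter at (445,282).

```bash
python3 - <<'E'
from h import *
c=np.load("top.npy",allow_pickle=True).item();P=cloud(c)
v,u=np.mgrid[0:480,0:640]
roi=(u>240)&(u<375)&(v>180)&(v<300)
z=P[...,2]
print("bench z",np.median(z[300:312,330:380]))
m=roi&(z>0.175)&(z<0.215)
hsv=cv2.cvtColor(c["color"],cv2.COLOR_RGB2HSV)
print(np.percentile(z[m],[5,25,50,75,95]))
V=hsv[...,2]
print("V hist",np.histogram(V[m],10,(0,255)))
pl=m&(V<165)&(z>0.187)
# top plate rect
k=cv2.connectedComponents(pl.astype(np.uint8))[1]; l=np.bincount(k[k>0]).argmax(); pl=k==l
for nm,mm in(("plate",pl),("all",m)):
    r=cv2.minAreaRect((P[mm][:,:2]*1000).astype(np.float32)); print(nm,mm.sum(),r,cv2.boxPoints(r).round())
red=roi&((hsv[...,0]<8)|(hsv[...,0]>172))&(hsv[...,1]>150)&(V>80)
print("red",red.sum(),np.median(P[red],0),u[red].mean(),v[red].mean(),P[red].min(0),P[red].max(0))
dark=roi&(V<80)&(z>0.1)
n,k,st,ce=cv2.connectedComponentsWithStats(dark.astype(np.uint8))
for i in range(1,n):
    if st[i,4]>3: q=P[k==i]; print("dark",ce[i].round(),st[i],np.median(q,0).round(3),q.max(0).round(3))
im=cv2.resize(c["color"][180:300,240:400],(800,600),interpolation=cv2.INTER_CUBIC)
cv2.imwrite("pics/topcrop.png",im[:,:,::-1])
s=np.load("scene.npy",allow_pickle=True).item()
cv2.imwrite("pics/scenecrop.png",cv2.resize(s["color"][170:310,230:390],(800,600)[0:2],interpolation=cv2.INTER_CUBIC)[:,:,::-1])
E
```

```text
bench z 0.0008608963215714915
[0.18577935 0.19159205 0.1945583  0.1966033  0.19931415]
V hist (array([   0,    0,   16,   72, 3695,  296,  802,    0,    0,    0]), array([  0. ,  25.5,  51. ,  76.5, 102. , 127.5, 153. , 178.5, 204. ,
       229.5, 255. ]))
plate 3830 ((612.3860473632812, 257.5457763671875), (118.71833801269531, 229.9471893310547), 29.317989349365234) [[504. 329.]
 [617. 128.]
 [720. 186.]
 [608. 387.]]
all 4881 ((584.0910034179688, 240.29202270507812), (182.66104125976562, 228.36595153808594), 30.653593063354492) [[447. 292.]
 [564.  95.]
 [721. 189.]
 [604. 385.]]
red 51 [0.5504566  0.23353223 0.18297727] 312.37254901960785 252.90196078431373 [0.53750797 0.22342615 0.17648807] [0.56387493 0.24161183 0.19085265]
dark [357. 238.] [355 237   4   3   7] [0.592 0.118 0.167] [0.594 0.123 0.171]
dark [350. 242.] [348 240   5   4   5] [0.583 0.136 0.158] [0.587 0.141 0.162]
dark [330. 258.] [320 244  27  26  67] [0.539 0.191 0.147] [0.576 0.214 0.193]
dark [317. 262.] [315 261   4   3   5] [0.53  0.222 0.148] [0.532 0.227 0.163]
dark [306. 267.] [304 266   4   3   4] [0.516 0.251 0.156] [0.519 0.256 0.167]
dark [301. 276.] [295 270  12  14  52] [0.496 0.264 0.141] [0.509 0.279 1.468]
dark [292. 275.] [290 274   4   3   4] [0.495 0.287 0.158] [0.497 0.292 0.169]
dark [284. 279.] [283 278   4   3   6] [0.483 0.305 0.166] [0.487 0.308 0.173]
```

View pics/topcrop.png

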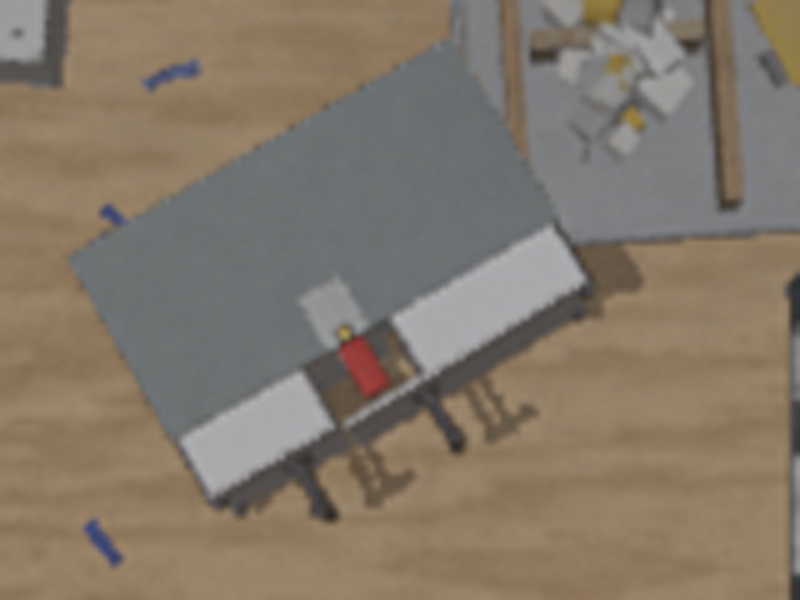

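View pics/scenecrop.png

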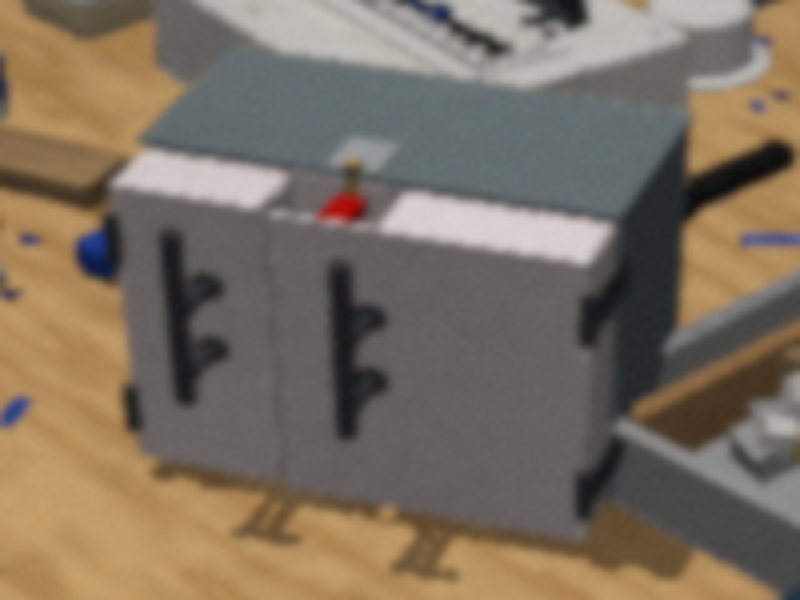

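The crops show both doors shut or nearly so. The plate corners are at crop (68,258), (453,38), (180,437) and (557,222), and the knob's red top is at (340,342)-(388,392). I'll cast rays for the frame next.

```bash
cat >> h.py <<'E'
def ray(c,u,v,h):
    A=R.from_quat(c["attitude"]).as_matrix(); d=A@np.array([(u-c["cx"])/c["fx"],-(v-c["cy"])/c["fy"],-1]); e=np.array(c["eye"])
    return e+d*(h-e[2])/d[2]
def proj(c,p):
    A=R.from_quat(c["attitude"]).as_matrix(); q=A.T@(np.array(p)-c["eye"]); return c["cx"]-c["fx"]*q[0]/q[2], c["cy"]+c["fy"]*q[1]/q[2]
def yaw(s): # deg of tool y
    y=R.from_quat(s["tcp_rot"]).as_matrix()[:,1]; return np.degrees(np.arctan2(y[1],y[0]))
def shift(s,p): return (R.from_quat(s["tcp_rot"]).as_matrix().T@(np.array(p)-s["eef_pos"])*1000).round(1)
E
python3 - <<'E'
from h import *
c=np.load("top.npy",allow_pickle=True).item();s=np.load("scene.npy",allow_pickle=True).item()
t=lambda x,y,h:ray(c,240+(x-2)/5,180+(y-2)/5,h)
BL,BR,FL,FR=[t(*p,.195) for p in((68,258),(453,38),(180,437),(557,222))]
for a,b in((BL,BR),(FL,FR),(BL,FL),(BR,FR)):
    d=b-a;print(np.linalg.norm(d).round(4),np.degrees(np.arctan2(d[1],d[0])).round(2))
print("dims expected 224, 110")
psi=np.mean([np.degrees(np.arctan2(*(a-b)[1::-1])) for a,b in((BL,BR),(FL,FR))])-90
psi2=np.mean([np.degrees(np.arctan2(*(a-b)[1::-1])) for a,b in((BL,FL),(BR,FR))])
psi=(2*psi+psi2)/3
ex=np.array([np.cos(np.radians(psi)),np.sin(np.radians(psi)),0]);ey=np.array([-ex[1],ex[0],0])
O=(BL+BR+FL+FR)/4-ex*.045;O[2]=0
print("psi",psi,psi2,"O",O)
W=lambda x,y,z:O+ex*x/1e3+ey*y/1e3+[0,0,z/1e3]
print("knob ray",t(365,365,.184),"model",W(-23,10,184))
for n,p in dict(rh=(-76,-12,165),rtop=(-76,-12,189),rbot=(-76,-12,80),lh=(-76,66,165),ltop=(-76,66,189),lbot=(-76,66,80),fl=(-44,111,188),fr=(-44,-111,188)).items():
    w=W(*p);a=proj(c,w);b=proj(s,w)
    print(n,w.round(4),"topcrop",((np.array(a)-[240,180])*5).round(),"scenecrop",((np.array(b)-[230,170])*[5,600/140]).round())
P=cloud(c); Q=P[225:318,385:430].reshape(-1,3);Q=Q[Q[:,2]>.02];print("vise ymax,xmax,zmax",Q[:,1].max(),np.percentile(Q[:,:],[1,99],0))
np.save("cab.npy",[O[0],O[1],psi])
E
```

```text
0.2267 -59.56
0.2201 -59.73
0.1084 -147.04
0.109 -150.51
dims expected 224, 110
psi 30.646218307629443 31.22498911525397 O [0.57633112 0.23505291 0.        ]
knob ray [0.55137597 0.23212831 0.184     ] model [0.55144615 0.2319323  0.184     ]
rh [0.5171 0.186  0.165 ] topcrop [453. 433.] scenecrop [341. 298.]
rtop [0.5171 0.186  0.189 ] topcrop [453. 430.] scenecrop [339. 257.]
rbot [0.5171 0.186  0.08  ] topcrop [455. 443.] scenecrop [348. 435.]
lh [0.4773 0.2531 0.165 ] topcrop [322. 509.] scenecrop [172. 269.]
ltop [0.4773 0.2531 0.189 ] topcrop [319. 508.] scenecrop [168. 228.]
lbot [0.4773 0.2531 0.08  ] topcrop [332. 514.] scenecrop [186. 405.]
fl [0.4819 0.3081 0.188 ] topcrop [211. 498.] scenecrop [106. 182.]
fr [0.5951 0.1171 0.188 ] topcrop [589. 279.] scenecrop [591. 262.]
vise ymax,xmax,zmax 0.17209817271365999 [[ 0.39715721 -0.08937276  0.02105985]
 [ 0.64236716  0.1530064   1.27246716]]
```

Emit:
step_arm(
  commands=[
    {"x":-33,"y":-26,"z":0,"spin":0,"gripper":0},
    {"x":-33,"y":-26,"z":0,"spin":0,"gripper":0},
    {"x":-33,"y":-26,"z":0,"spin":0,"gripper":0},
    {"x":-33,"y":-26,"z":0,"spin":0,"gripper":0},
    {"x":-33,"y":-26,"z":0,"spin":0,"gripper":0},
    {"x":-33,"y":-26,"z":0,"spin":0,"gripper":0},
    {"x":-33,"y":-26,"z":0,"spin":0,"gripper":0},
    {"x":-33,"y":-26,"z":0,"spin":0,"gripper":0},
    {"x":-33,"y":-26,"z":0,"spin":0,"gripper":0},
    {"x":-33,"y":-26,"z":0,"spin":0,"gripper":0},
  ],
  force=30,
)

```text
time: 1.1
eef_pos: [0.4373, 0.2987, 0.2449]
tcp_rot: [0.148, 0.989, -0.0, -0.0]
contact_force: [-0.1, 0.3, 0.2]
opening: 0.499
finger_force: 0.0
```

Emit:
step_arm(
  commands=[
    {"x":-27,"y":-21,"z":0,"spin":0,"gripper":0},
    {"x":-27,"y":-21,"z":0,"spin":0,"gripper":0},
    {"x":-27,"y":-21,"z":0,"spin":0,"gripper":0},
    {"x":-27,"y":-21,"z":0,"spin":0,"gripper":0},
    {"x":0,"y":0,"z":0,"spin":8.3,"gripper":0},
    {"x":0,"y":0,"z":0,"spin":8.3,"gripper":0},
    {"x":0,"y":0,"z":0,"spin":8.3,"gripper":0},
    {"x":0,"y":0,"z":0,"spin":8.3,"gripper":0},
    {"x":0,"y":0,"z":0,"spin":8.3,"gripper":0},
    {"x":0,"y":0,"z":0,"spin":8.3,"gripper":0},
  ],
)

```text
time: 2.1
eef_pos: [0.5153, 0.1883, 0.2447]
tcp_rot: [0.553, 0.833, -0.0, -0.0]
contact_force: [0.9, -0.6, 0.6]
opening: 0.493
finger_force: 0.0
```

Emit:
step_arm(
  commands=[
    {"x":0,"y":0,"z":0,"spin":8.3,"gripper":0},
    {"x":0,"y":0,"z":0,"spin":8.3,"gripper":0},
    {"x":0,"y":0,"z":0,"spin":8.3,"gripper":0},
    {"x":0,"y":0,"z":0,"spin":8.3,"gripper":0},
    {"x":0,"y":0,"z":0,"spin":8.3,"gripper":0},
    {"x":0,"y":0,"z":0,"spin":8.3,"gripper":0},
    {"x":0,"y":0,"z":0,"spin":8.3,"gripper":0},
    {"x":0,"y":0,"z":0,"spin":8.3,"gripper":0},
    {"x":0,"y":0,"z":0,"spin":8.3,"gripper":0},
    {"x":0,"y":0,"z":0,"spin":0,"gripper":0},
  ],
)

```text
time: 3.1
eef_pos: [0.5153, 0.1884, 0.2448]
tcp_rot: [0.944, 0.33, -0.001, -0.0]
contact_force: [-0.3, -0.1, -0.5]
opening: 0.502
finger_force: 0.0
```

```bash
python3 - <<'E'
from h import *
s=get_state();w=read_camera("wrist")
print(s["time"],s["eef_pos"],yaw(s),s["opening"],s["qpos"],s["contact_force"])
print("shift to rh",shift(s,[.5171,.186,.170]))
print({k:w[k] for k in w if k not in("color","z_map")})
cv2.imwrite("pics/w1.png",w["color"][:,:,::-1])
E
```

```text
3.1 [0.51529486 0.18835821 0.24476045] -51.49635419796272 0.5019053556618097 [ 1.65496879e-01  8.85062504e-03  1.88861885e+00 -2.84044369e-05
  1.24518140e+00  1.06428668e+00] [-0.26177413 -0.14377665 -0.48860101]
shift to rh [ 0.   3.  74.8]
{'fx': 371.64829954431775, 'fy': 371.64829954431775, 'cx': 317.3795892472715, 'cy': 232.66941321167351, 'mount': array([[ 3.03204323e-04,  9.53919077e-01,  3.00063830e-01,
         7.57273079e-02],
       [ 9.99999674e-01, -6.46346116e-05, -8.04988843e-04,
        -3.80313907e-04],
       [-7.48499705e-04,  3.00063976e-01, -9.53918786e-01,
        -1.28670118e-01],
       [ 0.00000000e+00,  0.00000000e+00,  0.00000000e+00,
         1.00000000e+00]])}
```

View pics/w1.png

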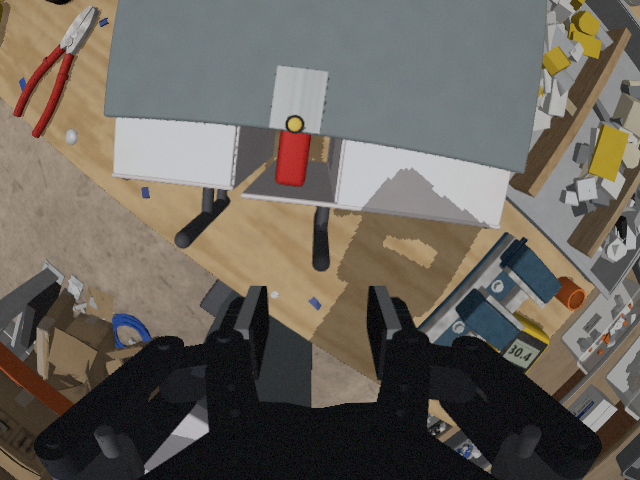

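The wrist view shows the right bar's top at (321,265). Its ray puts it within 2 mm of the point predicted from the cabinet frame. Red knob is at (292,160), and both doors are shut.

Emit:
step_arm(
  commands=[
    {"x":0,"y":2,"z":0,"spin":8,"gripper":0},
    {"x":0,"y":0,"z":16,"spin":0,"gripper":0},
    {"x":0,"y":0,"z":16,"spin":0,"gripper":0},
    {"x":0,"y":0,"z":16,"spin":0,"gripper":0},
    {"x":0,"y":0,"z":16,"spin":0,"gripper":0},
    {"x":0,"y":0,"z":16,"spin":0,"gripper":0},
    {"x":0,"y":0,"z":0,"spin":0,"gripper":1},
    {"x":0,"y":0,"z":0,"spin":0,"gripper":1},
    {"x":0,"y":0,"z":0,"spin":0,"gripper":1},
    {"x":0,"y":0,"z":0,"spin":0,"gripper":1},
  ],
)

```text
time: 4.15
eef_pos: [0.5164, 0.187, 0.1647]
tcp_rot: [0.965, 0.263, -0.0, -0.0]
contact_force: [0.2, 2.0, -5.9]
opening: 0.104
finger_force: 29.6
```

```bash
python3 - <<'E'
from h import *
s=get_state()
print(s["time"],s["eef_pos"],yaw(s),s["opening"],s["finger_force"],s["contact_force"],s["qpos"])
ox,oy,psi=np.load("cab.npy");e=np.radians(psi);ex=np.array([np.cos(e),np.sin(e)]);ey=np.array([-ex[1],ex[0]])
T=R.from_quat(s["tcp_rot"]).as_matrix()
for nm,h,sg in(("R",[-44,-111],1),):
    H=np.array([ox,oy])+(ex*h[0]+ey*h[1])/1e3
    r=s["eef_pos"][:2]-H; print("radius",np.linalg.norm(r))
    for d in(4,8,8.5):
        a=np.radians(d)*sg; M=np.array([[np.cos(a),-np.sin(a)],[np.sin(a),np.cos(a)]])
        dd=M@r-r; print(d,(T.T@np.r_[dd,0]*1e3).round(2))
E
```

```text
4.15 [0.51636797 0.18699749 0.16474208] -59.46191894285978 0.10403786478407163 29.590388238430023 [ 0.19194228  1.97038415 -5.88352188] [1.62518800e-01 9.27152044e-02 1.95550355e+00 3.96154572e-04
 1.09427536e+00 1.20014296e+00]
radius 0.1052319835631398
4 [-6.91  2.5   0.  ]
8 [-1.363e+01  5.470e+00  1.000e-02]
8.5 [-1.445e+01  5.870e+00  1.000e-02]
```

Emit:
step_arm(
  commands=[
    {"x":-6.9,"y":2.5,"z":0,"spin":-4,"gripper":1},
    {"x":-6.9,"y":2.5,"z":0,"spin":-4,"gripper":1},
    {"x":-6.9,"y":2.5,"z":0,"spin":-4,"gripper":1},
    {"x":-6.9,"y":2.5,"z":0,"spin":-4,"gripper":1},
    {"x":-6.9,"y":2.5,"z":0,"spin":-4,"gripper":1},
    {"x":-6.9,"y":2.5,"z":0,"spin":-4,"gripper":1},
    {"x":-6.9,"y":2.5,"z":0,"spin":-4,"gripper":1},
    {"x":-6.9,"y":2.5,"z":0,"spin":-4,"gripper":1},
    {"x":-6.9,"y":2.5,"z":0,"spin":-4,"gripper":1},
    {"x":-6.9,"y":2.5,"z":0,"spin":-4,"gripper":1},
  ],
)

```text
time: 5.15
eef_pos: [0.4916, 0.1196, 0.1648]
tcp_rot: [0.816, 0.578, 0.002, 0.001]
contact_force: [7.5, 1.9, -11.4]
opening: 0.106
finger_force: 29.4
```

Emit:
step_arm(
  commands=[
    {"x":-6.9,"y":2.5,"z":0,"spin":-4,"gripper":1},
    {"x":-6.9,"y":2.5,"z":0,"spin":-4,"gripper":1},
    {"x":-6.9,"y":2.5,"z":0,"spin":-4,"gripper":1},
    {"x":-6.9,"y":2.5,"z":0,"spin":-4,"gripper":1},
    {"x":-6.9,"y":2.5,"z":0,"spin":-4,"gripper":1},
    {"x":-6.9,"y":2.5,"z":0,"spin":-4,"gripper":1},
    {"x":-6.9,"y":2.5,"z":0,"spin":-4,"gripper":1},
    {"x":-6.9,"y":2.5,"z":0,"spin":-4,"gripper":1},
    {"x":-6.9,"y":2.5,"z":0,"spin":-4,"gripper":1},
    {"x":-6.9,"y":2.5,"z":0,"spin":-4,"gripper":1},
  ],
)

```text
time: 6.15
eef_pos: [0.5152, 0.0536, 0.1648]
tcp_rot: [0.569, 0.822, 0.004, 0.001]
contact_force: [9.8, 8.8, -11.9]
opening: 0.106
finger_force: 29.9
```

Emit:
step_arm(
  commands=[
    {"x":-6.9,"y":2.5,"z":0,"spin":-4,"gripper":1},
    {"x":-6.9,"y":2.5,"z":0,"spin":-4,"gripper":1},
    {"x":-6.9,"y":2.5,"z":0,"spin":-4,"gripper":1},
    {"x":-3.5,"y":1.2,"z":0,"spin":-2,"gripper":1},
    {"x":0,"y":0,"z":0,"spin":0,"gripper":1},
    {"x":0,"y":0,"z":0,"spin":0,"gripper":0.2},
    {"x":0,"y":0,"z":0,"spin":0,"gripper":0.2},
    {"x":0,"y":0,"z":0,"spin":0,"gripper":0.2},
    {"x":0,"y":0,"z":-10,"spin":0,"gripper":0.2},
    {"x":0,"y":0,"z":-15,"spin":0,"gripper":0.2},
  ],
)

```text
time: 7.15
eef_pos: [0.531, 0.0336, 0.1908]
tcp_rot: [0.466, 0.885, -0.0, -0.001]
contact_force: [-0.1, -0.6, 0.1]
opening: 0.398
finger_force: 0.0
```

Emit:
step_arm(
  commands=[
    {"x":0,"y":0,"z":-20,"spin":0,"gripper":0.2},
    {"x":0,"y":0,"z":-20,"spin":0,"gripper":0.2},
    {"x":0,"y":0,"z":-20,"spin":0,"gripper":0.2},
    {"x":0,"y":0,"z":-10,"spin":0,"gripper":0.2},
    {"x":0,"y":0,"z":0,"spin":0,"gripper":1},
    {"x":0,"y":0,"z":0,"spin":0,"gripper":1},
    {"x":0,"y":0,"z":0,"spin":0,"gripper":1},
    {"x":0,"y":0,"z":0,"spin":0,"gripper":1},
    {"x":0,"y":0,"z":0,"spin":0,"gripper":1},
    {"x":0,"y":0,"z":0,"spin":0,"gripper":1},
  ],
)

```text
time: 8.15
eef_pos: [0.5312, 0.0338, 0.2598]
tcp_rot: [0.466, 0.885, -0.0, -0.0]
contact_force: [-0.6, 0.2, -0.6]
opening: -0.001
finger_force: 0.0
```

```bash
python3 - <<'E'
from h import *
s=get_state();w=read_camera("top")
print(s["time"],s["eef_pos"],yaw(s),s["opening"],s["qpos"],s["contact_force"])
ox,oy,psi=np.load("cab.npy");e=np.radians(psi);ex=np.array([np.cos(e),np.sin(e)]);ey=np.array([-ex[1],ex[0]])
for p in((-27,8),(-76,66)):
    t=np.r_[np.array([ox,oy])+(ex*p[0]+ey*p[1])/1e3,s["eef_pos"][2]]; print(t,shift(s,t))
P=cloud(w);v,u=np.mgrid[0:480,0:640]
m=(P[...,2]>.17)&(P[...,2]<.195)&(u>310)&(u<375)&(v>235)&(v<310);print(m.sum())
if m.sum()>20: r=cv2.minAreaRect((P[m][:,:2]*1e3).astype(np.float32));print(r)
cv2.imwrite("pics/top2.png",cv2.resize(w["color"][180:330,240:440],(800,600),interpolation=2)[:,:,::-1])
E
```

```text
8.15 [0.53121348 0.03375064 0.25977061] 34.494679407627956 -0.000955275663706944 [-1.27251788e-01 -4.13670144e-02  1.91028777e+00 -2.96933550e-05
  1.27369307e+00 -7.29288554e-01] [-0.59731277  0.20585438 -0.64626641]
[0.5490243  0.2281727  0.25977061] [150.2 124.8   0. ]
[0.47730341 0.25309486 0.25977061] [2.113e+02 7.980e+01 1.000e-01]
681
((557.7037353515625, 153.02642822265625), (176.360595703125, 87.65962219238281), 73.35966491699219)
```

View pics/top2.png

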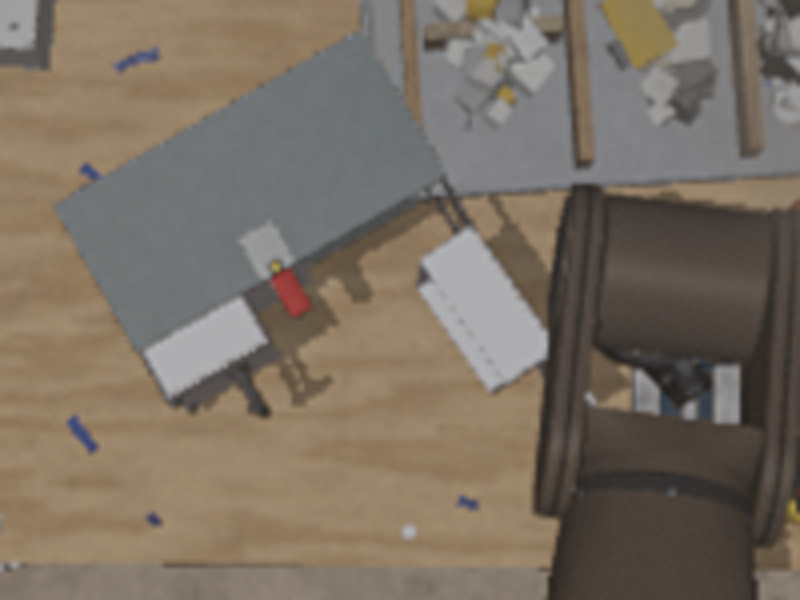

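The top view shows the right door standing about 94° open, the left door shut, and the knob clear at crop (290,292).

Emit:
step_arm(
  commands=[
    {"x":30,"y":25,"z":0,"spin":0,"gripper":1},
    {"x":30,"y":25,"z":0,"spin":0,"gripper":1},
    {"x":30,"y":25,"z":0,"spin":0,"gripper":1},
    {"x":30,"y":25,"z":0,"spin":0,"gripper":1},
    {"x":30,"y":23,"z":0,"spin":0,"gripper":1},
    {"x":0,"y":0,"z":0,"spin":-8.5,"gripper":1},
    {"x":0,"y":0,"z":0,"spin":-8.5,"gripper":1},
    {"x":0,"y":0,"z":0,"spin":-8.5,"gripper":1},
    {"x":0,"y":0,"z":0,"spin":-8.5,"gripper":1},
    {"x":0,"y":0,"z":0,"spin":-8.5,"gripper":1},
  ],
)

```text
time: 9.2
eef_pos: [0.5478, 0.2271, 0.2601]
tcp_rot: [0.11, 0.994, -0.0, -0.0]
contact_force: [-0.3, 0.4, 0.5]
opening: -0.002
finger_force: 0.0
```

Emit:
step_arm(
  commands=[
    {"x":0,"y":0,"z":0,"spin":-8.5,"gripper":1},
    {"x":0,"y":0,"z":0,"spin":-8.5,"gripper":1},
    {"x":0,"y":0,"z":0,"spin":-8.5,"gripper":1},
    {"x":0,"y":0,"z":0,"spin":-8.5,"gripper":1},
    {"x":0,"y":0,"z":0,"spin":-8.5,"gripper":1},
    {"x":0,"y":0,"z":0,"spin":0,"gripper":1},
    {"x":0,"y":0,"z":0,"spin":0,"gripper":1},
    {"x":0,"y":0,"z":10,"spin":0,"gripper":1},
    {"x":0,"y":0,"z":10,"spin":0,"gripper":1},
    {"x":0,"y":0,"z":10,"spin":0,"gripper":1},
  ],
)

```text
time: 10.2
eef_pos: [0.5474, 0.2269, 0.2288]
tcp_rot: [-0.254, 0.967, 0.0, -0.001]
contact_force: [0.3, 0.2, -0.2]
opening: 0.002
finger_force: 0.0
```

```bash
python3 - <<'E'
from h import *
s=get_state();w=read_camera("wrist")
print(s["time"],s["eef_pos"],yaw(s),s["opening"],s["contact_force"])
ox,oy,psi=np.load("cab.npy");e=np.radians(psi);ex=np.array([np.cos(e),np.sin(e)]);ey=np.array([-ex[1],ex[0]])
t=np.r_[np.array([ox,oy])+(ex*-29+ey*8)/1e3,.198]; print(t,shift(s,t))
# red knob in wrist -> tool frame at z=.184
hs=cv2.cvtColor(w["color"],cv2.COLOR_RGB2HSV);m=((hs[...,0]<8)|(hs[...,0]>172))&(hs[...,1]>150)&(hs[...,2]>80)
n,k,st,ce=cv2.connectedComponentsWithStats(m.astype(np.uint8));print([(st[i],ce[i]) for i in range(1,n) if st[i,4]>150])
cv2.imwrite("pics/w2.png",w["color"][:,:,::-1])
E
```

```text
10.2 [0.54740399 0.22692515 0.22879132] 119.45232943020007 0.0024378459823527284 [ 0.2927215   0.16120933 -0.15429023]
[0.54730363 0.22715323 0.198     ] [-0.1  0.2 30.8]
[(array([ 553,  190,   64,   89, 1367], dtype=int32), array([582.49305048, 237.32260424])), (array([310, 253,  31,  43, 943], dtype=int32), array([325.73488865, 269.74549311]))]
```

View pics/w2.png

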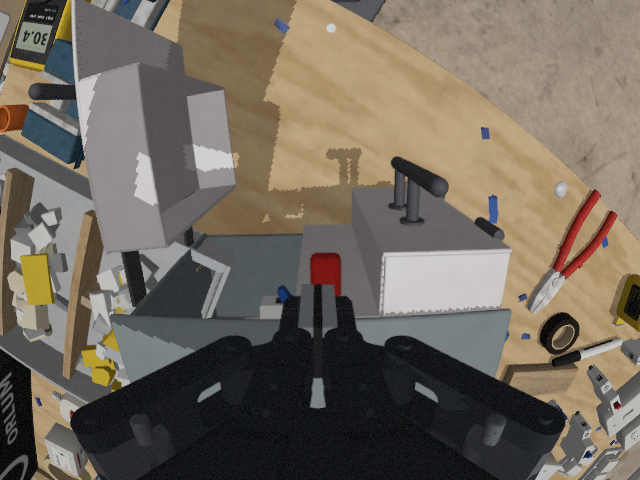

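The wrist view shows the red knob at (325,270), just under the shut fingertips at about (318,290). The lateral offset is about 2 mm, as intended.

Emit:
step_arm(
  commands=[
    {"x":0,"y":1,"z":6,"spin":0,"gripper":1},
    {"x":0,"y":0,"z":6,"spin":0,"gripper":1},
    {"x":0,"y":0,"z":6,"spin":0,"gripper":1},
    {"x":0,"y":0,"z":6,"spin":0,"gripper":1},
    {"x":0,"y":0,"z":3,"spin":0,"gripper":1},
    {"x":0,"y":0,"z":2,"spin":0,"gripper":1},
    {"x":0,"y":0,"z":2,"spin":0,"gripper":1},
    {"x":0,"y":0,"z":2,"spin":0,"gripper":1},
    {"x":0,"y":0,"z":2,"spin":0,"gripper":1},
    {"x":0,"y":0,"z":2,"spin":0,"gripper":1},
  ],
)

```text
time: 11.25
eef_pos: [0.5476, 0.2279, 0.1939]
tcp_rot: [-0.255, 0.967, -0.0, 0.0]
contact_force: [0.1, 0.3, 2.9]
opening: -0.003
finger_force: 1.1
```

Emit:
step_arm(
  commands=[
    {"x":0,"y":0,"z":1,"spin":0,"gripper":1},
    {"x":0,"y":0,"z":1,"spin":0,"gripper":1},
    {"x":0,"y":0,"z":1,"spin":0,"gripper":1},
    {"x":0,"y":0,"z":1,"spin":0,"gripper":1},
    {"x":0,"y":0,"z":1,"spin":0,"gripper":1},
    {"x":0,"y":0,"z":1,"spin":0,"gripper":1},
    {"x":0,"y":0,"z":1,"spin":0,"gripper":1},
    {"x":0,"y":0,"z":1,"spin":0,"gripper":1},
    {"x":0,"y":0,"z":0,"spin":0,"gripper":1},
    {"x":0,"y":0,"z":0,"spin":0,"gripper":1},
  ],
)

```text
time: 12.25
eef_pos: [0.5474, 0.2279, 0.1851]
tcp_rot: [-0.255, 0.967, -0.0, 0.0]
contact_force: [0.8, 0.6, 1.7]
opening: -0.004
finger_force: 0.6
```

Emit:
step_arm(
  commands=[
    {"x":0,"y":0,"z":1,"spin":0,"gripper":1},
    {"x":0,"y":0,"z":1,"spin":0,"gripper":1},
    {"x":0,"y":0,"z":1,"spin":0,"gripper":1},
    {"x":0,"y":0,"z":1,"spin":0,"gripper":1},
    {"x":0,"y":0,"z":0.5,"spin":0,"gripper":1},
    {"x":0,"y":0,"z":0.5,"spin":0,"gripper":1},
    {"x":0,"y":0,"z":0.3,"spin":0,"gripper":1},
    {"x":0,"y":0,"z":0,"spin":0,"gripper":1},
    {"x":0,"y":0,"z":0,"spin":0,"gripper":1},
    {"x":0,"y":0,"z":0,"spin":0,"gripper":1},
  ],
)

```text
time: 13.25
eef_pos: [0.5474, 0.2279, 0.18]
tcp_rot: [-0.255, 0.967, -0.0, 0.0]
contact_force: [0.1, 0.2, 2.9]
opening: -0.003
finger_force: 1.1
```

Emit:
step_arm(
  commands=[
    {"x":0,"y":0,"z":0.3,"spin":0,"gripper":1},
    {"x":0,"y":0,"z":0.3,"spin":0,"gripper":1},
    {"x":0,"y":0,"z":0.3,"spin":0,"gripper":1},
    {"x":0,"y":0,"z":0.3,"spin":0,"gripper":1},
    {"x":0,"y":0,"z":0,"spin":0,"gripper":1},
    {"x":0,"y":0,"z":0,"spin":0,"gripper":1},
    {"x":0,"y":0,"z":0,"spin":0,"gripper":1},
    {"x":0,"y":0,"z":0,"spin":0,"gripper":1},
    {"x":0,"y":0,"z":0,"spin":0,"gripper":1},
    {"x":0,"y":0,"z":0,"spin":0,"gripper":1},
  ],
)

```text
time: 14.25
eef_pos: [0.5476, 0.2279, 0.1799]
tcp_rot: [-0.255, 0.967, -0.0, 0.0]
contact_force: [-0.3, -1.3, 5.7]
opening: 0.003
finger_force: 3.2
```

Emit:
step_arm(
  commands=[
    {"x":0,"y":0,"z":0.5,"spin":0,"gripper":1},
    {"x":0,"y":0,"z":0.5,"spin":0,"gripper":1},
    {"x":0,"y":0,"z":0,"spin":0,"gripper":1},
    {"x":0,"y":0,"z":0,"spin":0,"gripper":1},
    {"x":0,"y":0,"z":-6,"spin":0,"gripper":1},
    {"x":0,"y":0,"z":-14,"spin":0,"gripper":1},
    {"x":0,"y":0,"z":-20,"spin":0,"gripper":1},
    {"x":0,"y":0,"z":-20,"spin":0,"gripper":1},
    {"x":0,"y":0,"z":-15,"spin":0,"gripper":0.1},
    {"x":0,"y":0,"z":0,"spin":0,"gripper":0.1},
  ],
)

```text
time: 15.25
eef_pos: [0.5485, 0.2283, 0.2559]
tcp_rot: [-0.255, 0.967, -0.0, 0.003]
contact_force: [-0.6, 0.0, 0.1]
opening: 0.33
finger_force: 0.0
```

```bash
python3 - <<'E'
from h import *
s=get_state();w=read_camera("wrist")
print(s["time"],s["eef_pos"],yaw(s),s["opening"],s["contact_force"])
print(shift(s,[.4773,.2531,.165]))
T=R.from_quat(s["tcp_rot"]).as_matrix();M=w["mount"];cam=s["eef_pos"]+T@M[:3,3]
def tocam(p): # project world->fisheye
    q=np.linalg.inv(M)@np.r_[T.T@(np.array(p)-s["eef_pos"]),1];x,y,z=q[0],-q[1],-q[2];r=np.hypot(x,y);f=w["fx"]*np.arctan2(r,z)/r;return w["cx"]+f*x,w["cy"]+f*y
print("left bar top expected px",tocam([.4773,.2531,.189]))
hs=cv2.cvtColor(w["color"],cv2.COLOR_RGB2HSV);m=((hs[...,0]<8)|(hs[...,0]>172))&(hs[...,1]>150)&(hs[...,2]>80)
n,k,st,ce=cv2.connectedComponentsWithStats(m.astype(np.uint8));print([(st[i],ce[i]) for i in range(1,n) if st[i,4]>150])
ox,oy,psi=np.load("cab.npy");e=np.radians(psi);ex=np.array([np.cos(e),np.sin(e)]);ey=np.array([-ex[1],ex[0]])
for z in(.184,.166): print("knob front edge px",z,[np.round(tocam(np.r_[np.array([ox,oy])+(ex*-39+ey*y)/1e3,z])) for y in(2,18)])
cv2.imwrite("pics/w3.png",w["color"][:,:,::-1])
E
```

```text
15.25 [0.54846385 0.22826504 0.25592861] 119.49951137436767 0.330213681239109 [-0.62834846  0.02134113  0.1442044 ]
[50.1 56.8 90.6]
left bar top expected px (np.float64(421.8139361816492), np.float64(173.45740463019644))
[(array([ 543,  184,   62,   85, 1255], dtype=int32), array([570.52908367, 228.8749004 ])), (array([ 311,  227,   25,   47, 1127], dtype=int32), array([323.21118012, 249.89440994]))]
knob front edge px 0.184 [array([306., 237.]), array([334., 237.])]
knob front edge px 0.166 [array([307., 228.]), array([333., 228.])]
```

View pics/w3.png

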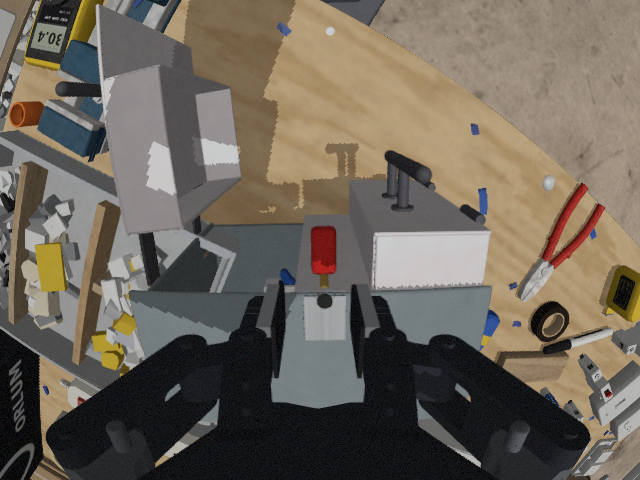

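The wrist view shows the knob's front edge at row 227, which fits the bolt fully down (228 expected), and the rod hole at (325,301) is empty. The left bar's top is at (423,175), against (422,173) expected.

Emit:
step_arm(
  commands=[
    {"x":25,"y":28,"z":0,"spin":0,"gripper":0.1},
    {"x":25,"y":28,"z":0,"spin":0,"gripper":0.1},
    {"x":0,"y":0,"z":0,"spin":0,"gripper":0.1},
    {"x":0,"y":0,"z":22,"spin":0,"gripper":0.1},
    {"x":0,"y":0,"z":22,"spin":0,"gripper":0.1},
    {"x":0,"y":0,"z":22,"spin":0,"gripper":0.1},
    {"x":0,"y":0,"z":22,"spin":0,"gripper":0.1},
    {"x":0,"y":0,"z":0,"spin":0,"gripper":1},
    {"x":0,"y":0,"z":0,"spin":0,"gripper":1},
    {"x":0,"y":0,"z":0,"spin":0,"gripper":1},
  ],
)

```text
time: 16.3
eef_pos: [0.4743, 0.2536, 0.1633]
tcp_rot: [-0.254, 0.967, 0.003, -0.002]
contact_force: [-2.7, 8.4, -8.0]
opening: 0.104
finger_force: 29.1
```

```bash
python3 - <<'E'
from h import *
s=get_state()
print(s["time"],s["eef_pos"],yaw(s),s["opening"],s["finger_force"],s["contact_force"],s["qpos"])
ox,oy,psi=np.load("cab.npy");e=np.radians(psi);ex=np.array([np.cos(e),np.sin(e)]);ey=np.array([-ex[1],ex[0]])
T=R.from_quat(s["tcp_rot"]).as_matrix();H=np.array([ox,oy])+(ex*-44+ey*111)/1e3
r=s["eef_pos"][:2]-H; print("H",H,"radius",np.linalg.norm(r),np.degrees(np.arctan2(r[1],r[0])))
for d in(4,5):
    a=-np.radians(d); M=np.array([[np.cos(a),-np.sin(a)],[np.sin(a),np.cos(a)]])
    print(d,(T.T@np.r_[M@r-r,0]*1e3).round(2))
E
```

```text
16.3 [0.47427853 0.25358538 0.16333367] 119.43534800998712 0.10388367433276292 29.05914008617401 [-2.66622229  8.35622951 -7.97333776] [ 0.29990303  0.07050416  1.98216013  0.00599054  1.09295318 -1.78741105]
H [0.4818959 0.3081213] radius 0.05506533745332974 -97.95141747105754
4 [2.97 2.44 0.02]
5 [3.69 3.08 0.03]
```

Emit:
step_arm(
  commands=[
    {"x":3,"y":2.4,"z":0,"spin":4,"gripper":1},
    {"x":3,"y":2.4,"z":0,"spin":4,"gripper":1},
    {"x":3,"y":2.4,"z":0,"spin":4,"gripper":1},
    {"x":3,"y":2.4,"z":0,"spin":4,"gripper":1},
    {"x":3,"y":2.4,"z":0,"spin":4,"gripper":1},
    {"x":3,"y":2.4,"z":0,"spin":4,"gripper":1},
    {"x":3,"y":2.4,"z":0,"spin":4,"gripper":1},
    {"x":3,"y":2.4,"z":0,"spin":4,"gripper":1},
    {"x":3,"y":2.4,"z":0,"spin":4,"gripper":1},
    {"x":3,"y":2.4,"z":0,"spin":4,"gripper":1},
  ],
)

```text
time: 17.3
eef_pos: [0.442, 0.2701, 0.1633]
tcp_rot: [0.093, 0.996, 0.001, -0.001]
contact_force: [2.2, 4.1, -11.6]
opening: 0.106
finger_force: 29.1
```

Emit:
step_arm(
  commands=[
    {"x":3,"y":2.4,"z":0,"spin":4,"gripper":1},
    {"x":3,"y":2.4,"z":0,"spin":4,"gripper":1},
    {"x":3,"y":2.4,"z":0,"spin":4,"gripper":1},
    {"x":3,"y":2.4,"z":0,"spin":4,"gripper":1},
    {"x":3,"y":2.4,"z":0,"spin":4,"gripper":1},
    {"x":3,"y":2.4,"z":0,"spin":4,"gripper":1},
    {"x":3,"y":2.4,"z":0,"spin":4,"gripper":1},
    {"x":3,"y":2.4,"z":0,"spin":4,"gripper":1},
    {"x":3,"y":2.4,"z":0,"spin":4,"gripper":1},
    {"x":3,"y":2.4,"z":0,"spin":4,"gripper":1},
  ],
)

```text
time: 18.3
eef_pos: [0.426, 0.3037, 0.1634]
tcp_rot: [0.428, 0.904, -0.002, -0.002]
contact_force: [-5.6, -0.6, -6.6]
opening: 0.106
finger_force: 29.9
```

Emit:
step_arm(
  commands=[
    {"x":3,"y":2.4,"z":0,"spin":4,"gripper":1},
    {"x":3,"y":2.4,"z":0,"spin":4,"gripper":1},
    {"x":3,"y":2.4,"z":0,"spin":4,"gripper":1},
    {"x":1.5,"y":1.2,"z":0,"spin":2,"gripper":1},
    {"x":0,"y":0,"z":0,"spin":0,"gripper":1},
    {"x":0,"y":0,"z":0,"spin":0,"gripper":1},
    {"x":0,"y":0,"z":0,"spin":0,"gripper":1},
    {"x":0,"y":0,"z":0,"spin":0,"gripper":0.2},
    {"x":0,"y":0,"z":0,"spin":0,"gripper":0.2},
    {"x":0,"y":0,"z":0,"spin":0,"gripper":0.2},
  ],
)

```text
time: 19.3
eef_pos: [0.4304, 0.3176, 0.1664]
tcp_rot: [0.534, 0.846, 0.001, 0.001]
contact_force: [-0.7, -0.2, 0.6]
opening: 0.404
finger_force: 0.0
```

Emit:
step_arm(
  commands=[
    {"x":0,"y":0,"z":-10,"spin":0,"gripper":0.2},
    {"x":0,"y":0,"z":-15,"spin":0,"gripper":0.2},
    {"x":0,"y":0,"z":-20,"spin":0,"gripper":0.2},
    {"x":0,"y":0,"z":-25,"spin":0,"gripper":0.2},
    {"x":0,"y":0,"z":-30,"spin":0,"gripper":0.2},
    {"x":0,"y":0,"z":-20,"spin":0,"gripper":0.2},
    {"x":0,"y":0,"z":0,"spin":0,"gripper":0.2},
    {"x":0,"y":20,"z":0,"spin":0,"gripper":0.2},
    {"x":0,"y":20,"z":0,"spin":0,"gripper":0.2},
    {"x":0,"y":0,"z":0,"spin":0,"gripper":0.2},
  ],
)

```text
time: 20.3
eef_pos: [0.4663, 0.3346, 0.2841]
tcp_rot: [0.534, 0.846, -0.0, -0.0]
contact_force: [0.5, 0.0, -0.7]
opening: 0.402
finger_force: 0.0
```

```bash
python3 - <<'E'
from h import *
s=get_state();print(s["time"],s["eef_pos"],yaw(s),s["contact_force"],s["opening"])
a=read_camera("top")["color"];b=read_camera("scene")["color"]
im=np.hstack([cv2.resize(a[180:330,190:440],(400,240),interpolation=2),cv2.resize(b[150:330,150:450],(400,240),interpolation=2)])
cv2.imwrite("pics/end.png",cv2.resize(im,(800,240))[:,:,::-1])
E
```

```text
20.3 [0.46626761 0.3346199  0.2840952 ] 25.465176414218064 [ 0.49827768  0.00092692 -0.74450494] 0.4021830651417092
```

View pics/end.png

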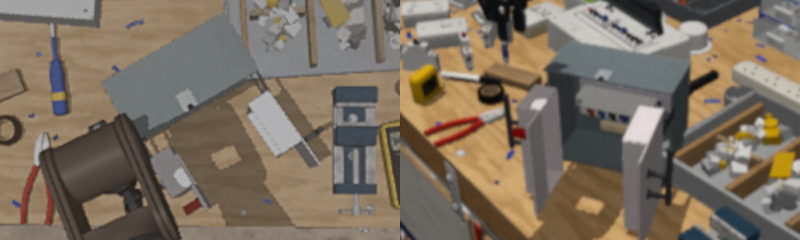

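Both doors stand about 92–94° open, the red knob is on the left door's free edge at (192,208), and the loose things are undisturbed. I'm handing in.

```bash
python3 -c "
from plant import *
print(sign_off())"
```

```text
the job is handed in; nothing more can be done
None
```

I opened the right door to about 94°, slid the bolt fully down onto its stop while the left door was still shut, then opened the left door to about 92°, and handed the job in at about 20 s with the loose things left alone; I confirmed the bolt was down before opening the left door but did not measure it again afterwards.

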